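# Fit the keyed feed wheel onto the drive shaft

### The arm

A 6-joint arm with a two-finger parallel gripper is mounted at the origin on a cart in front of the work surface, level with it; the furniture and walls round the work are solid. World frame = base frame: x ahead of the robot, y to its left, z up, the work surface at z = 0. Lengths are in m, angles in rad, forces in N, time in s.
With the tool pointing down it reaches from about 0.275 to 0.875 m from the base axis. Payload 12.5 kg.
Tool frame: the origin (TCP) lies at the very end of the fingers, on their centre line; the grasp point (between the pads) lies 19 mm behind it; x points along the fingers, y is the direction in which the jaws open and shut, and the axes are right-handed (so a half turn about x gives the same grasp; the last joint's range is limited). The gripper opens to 85 mm and grips with 20 to 120 N. Pads are 22 mm wide; open, the fingers measure 114 mm over their backs; the gripper's body (76 mm by 85 mm) begins 54 mm behind the grasp point. The pads swing forward as they close: fully open they stand 13 mm farther back than shut.
Start: joints at [1.092, 0.351, 1.652, -0, 1.139, -0.085], TCP at [0.211, 0.508, 0.231] pointing down, gripper open.
Joint ranges: [-2.75, 2.75], [-0.79, 2.1], [0.01, 2.65], [-1.57, 4.71], [0.07, 3.14], [-2.87, 2.87]. Speed limits (rad/s): [2.22, 2.22, 2.79, 3.14, 3.14, 3.14].

### API

Orientations are given as a 3x3 rotation matrix whose columns are the frame's x, y, z axes.
In Python, from bench import manip gives the robot as it stands. Calls block until the motion is done:
- manip.move_ptp(position, orientation): joint-space move of the TCP to a pose.
- manip.move_l(position, attitude=None, max_speed=0.15): straight line of the TCP; attitude=None keeps the orientation; max_speed is the mean speed in m/s.
- manip.move_j(angles): joint-space move.
- manip.set_gripper(opening, effort=None): opening from 0.0 (shut) to 1.0 (fully open); effort is the grip in N (None keeps the last); returns when the fingers have stopped.
- manip.dwell(seconds).
- manip.inverse_kinematics(position, orientation): joint angles nearest the present ones, or None.
- manip.grab_frame(name): name is "scene" or "top"; returns (picture, depth): 400x640x3 uint8, red, green, blue; 400x640 float32, m along the optical axis (not along the pixel's ray), 0 where there is no reading.
- manip.get_calibration(name): a dict with "camera_matrix" (3x3 intrinsics, pixels), "R" (3x3) and "t" (3): a world point X has camera coordinates R X + t. Camera axes: x right, y down, z forward; pixel columns grow to the right and rows downward; lengths in m; the calibration is good to about 2 mm. A picture is of the moment at which its call begins. get_calibration takes no time and is no camera call.
A pose or a line that the arm cannot do raises manip.Unreachable and nothing moves.
- manip.sign_off(): hands the job in, once; it reports no verdict.
Trained networks look in the newest picture that a camera, given by its name, has taken for a name from the list of things; names that differ only in an ending like _2 or _b are one class to them, and where a whole thing is asked for, a point or a joint stands for the part that bears it (a point fixed in the world has none). Each returns a list of dicts, best first, with "confidence" (0 to 1); they miss things now and then, are a little off and sometimes report something else, mostly with a low value. They report only what shows in the picture. A call takes as long as a camera call. They do not tell look-alikes from the thing itself.
- manip.look_for(camera, name): "at" ([x, y, z] in m, in world coordinates, good to about 4 mm: the middle of the surface that is visible of it).
Readings, each from a call of its own:
- manip.current_time(): time.
- manip.current_qpos(): joint angles.
- manip.current_joint_vel(): joint speeds.
- manip.current_joint_torque(): joint torques, N m.
- manip.current_ee_pos(): TCP position.
- manip.current_tcp_rot(): TCP orientation.
- manip.current_force(): force on the tool from outside, world axes, zero at the start.
- manip.current_ft_torque(): the same for the moment, N m.
- manip.current_grip_width(): opening from 0.0 (shut) to 1.0 (fully open).
Only numpy, scipy, OpenCV 4.12 (cv2) and the standard library are available. Lean on these libraries where they do the work, as an engineer would, in place of code of your own. Each camera call takes 0.05 s, during which the arm holds its last target.

### The job

Fit the loose keyed feed wheel (the one with the square boss) onto the upright shaft of the feeder drive: lower it over the shaft, turn it gently until its keyway drops over the key, and leave it fully home against the shaft's collar. Feel for the key with light pressure, never force the wheel down or hammer it against the shaft, and leave the other things on the table alone.

Things in the scene. Friction and masses are not known exactly. Their poses are not given: they have to be found in the camera images.
- wheel: loose feed wheel, about 0.3 kg, lying flat, boss up. Origin: centre of its underside, z up along the bore. Black tyre 68 mm in diameter, z = 0 to 24 mm; above it a square steel boss, z = 24 to 52 mm. Through bore 22 mm in diameter with one keyway (11 mm wide, reaching 17 mm from the axis) over the whole height on the wheel's own -x side, also seen from above
- wheel_grip (a point): centre of the wheel's square boss, 40 mm above the wheel's underside, axes as the wheel's. The boss is 40 x 40 mm, its faces square to the wheel's x and y: grip either pair of faces
- drive: feeder drive, fixed to the table: grey gear housing 100 x 90 mm, 46 mm high, a round motor along its own +x side to 107 mm from the shaft axis. Origin: on the shaft axis at table height, z up. An upright 20 mm shaft rises from it. The shaft is stiff in its gearbox (it takes about 0.3 N m to turn it), so a wheel rubbing lightly on it does not turn it
- shaft_seat (a point): point on the shaft axis on top of the shaft's round collar (40 mm in diameter), 50 mm above the table: where the centre of the wheel's underside must come to rest
- shaft_end (a point): centre of the shaft's upper end, 50 mm above the collar. The topmost 8 mm are a cone narrowing from 20 to 12 mm, which guides the bore
- key_top (a point): point on the shaft axis at the height of the key's top, 24 mm above the collar; its axes are the drive's, not the key's. The key (8.6 mm wide, to 15.5 mm from the axis) stands on the shaft from the collar to here. Its direction is not measured: seen from above, within 1 rad either side of the drive's own -x. Off the key the wheel stops with its underside here; within about 0.08 rad of it, it goes down
- tape_measure: yellow tape measure, bystander; origin at the centre of its underside
- nail_box: small flat box, bystander; origin at the centre of its underside
- feed_wheel: plain black spare wheel, 45 mm in diameter, without square boss, bystander; origin at the centre of its underside
- test_block_0: wooden block 30 x 70 x 22 mm, bystander; origin at the centre of its underside
- push_stick: plywood push stick 232 mm long, bystander; origin at the centre of its underside
Things that resemble listed ones, but are neither listed nor needed, are in the scene too. There is more than one size of the wheel; the job needs the largest.

How it is judged:
On the way:
1. the wheel is on the shaft: upright, its bore over the shaft, its underside below the shaft's end (horizontal distance between wheel and shaft_seat below 0.004 m and z of wheel in the frame of shaft_seat below 0.04 m and angle between wheel's own z axis and vertical below 0.15 rad), for 0.2 s.
At the end, for the whole second after the job is handed in: the wheel sits upright (within 0.06 rad) and at rest, its underside within 3 mm of the collar's top and its centre within 3 mm of the shaft axis, which is possible only with the keyway over the key (horizontal distance between wheel and shaft_seat below 0.003 m and z of wheel in the frame of shaft_seat between -0.003 and 0.003 m and angle between wheel's own z axis and vertical below 0.06 rad and linear speed of wheel below 0.02 m/s); the robot touches nothing.
It fails at once if the wheel is pressed against the drive or its shaft with more than 40 N (contact force between wheel and drive above 40 N).
It fails at once if a bystander is moved by more than 20 mm (distance of any of tape_measure, nail_box, feed_wheel, test_block_0, push_stick from where it was at the start of the episode above 0.02 m).
It also fails if it takes over 67 s, if anything falls off the work surface, if the arm or the gripper's body presses on something with over 40 N, if the wrist force passes 120 N, or if a joint passes its speed limit or range.

## Working session

There is one attempt and no reset: what is moved stays moved. The work goes in short steps, each a Python script; the robot and the scene stay as the last script left them, time stands still between calls to the robot, and variables do not carry over. Pictures are saved under pics/ and viewed, and the job is handed in when it is done.

```bash
mkdir -p pics; ls; python3 - <<'E'
from bench import manip
import cv2,numpy as np
for c in("scene","top"):
    p,d=manip.grab_frame(c); cv2.imwrite(f"pics/{c}0.png",p[:,:,::-1]); np.savez(f"{c}0.npz",p=p,d=d)
    k=manip.get_calibration(c); print(c,k)
    for n in("wheel","drive"):
        print(n,[(np.round(r["at"],3),round(r["confidence"],2)) for r in manip.look_for(c,n)])
print(manip.current_time(),manip.current_force())
E
```

```text
pics
scene {'camera_matrix': array([[363.37152148,   0.        , 323.06763018],
       [  0.        , 363.37152148, 202.16796893],
       [  0.        ,   0.        ,   1.        ]]), 'R': array([[ 0.53622298, -0.84405705,  0.0057115 ],
       [-0.58970131, -0.37945691, -0.71292694],
       [ 0.60391827,  0.37891973, -0.70121506]]), 't': array([-0.36787307,  0.33208164,  0.882935  ])}
wheel [(array([0.471, 0.033, 0.025]), 0.72), (array([0.566, 0.11 , 0.02 ]), 0.71), (array([0.493, 0.138, 0.019]), 0.62)]
drive [(array([ 0.537, -0.302,  0.041]), 0.65)]
top {'camera_matrix': array([[371.76604138,   0.        , 324.46730553],
       [  0.        , 371.76604138, 201.3956622 ],
       [  0.        ,   0.        ,   1.        ]]), 'R': array([[-0.00879017, -0.99976844,  0.0196417 ],
       [-0.99792042,  0.0075162 , -0.06401827],
       [ 0.06385581, -0.02016358, -0.99775541]]), 't': array([-0.09730482,  0.50478545,  1.04822112])}
wheel [(array([0.484, 0.04 , 0.024]), 0.71), (array([0.577, 0.117, 0.015]), 0.58), (array([0.498, 0.141, 0.016]), 0.53)]
drive [(array([ 0.562, -0.289,  0.042]), 0.89)]
0.3 [-0.18723352  1.02394401 -0.80958102]
```

View pics/scene0.png

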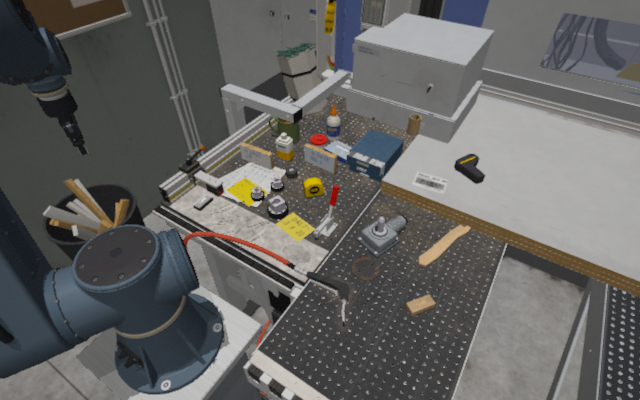

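View pics/top0.png

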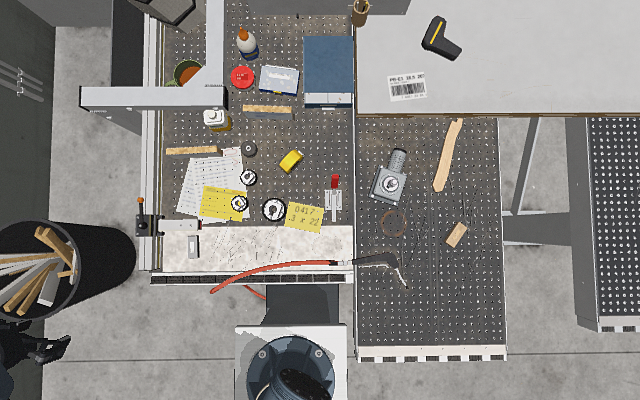

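```bash
python3 - <<'E'
import cv2,numpy as np
p=np.load("top0.npz")["p"][:,:,::-1]
a=cv2.resize(p[160:240,240:360],None,fx=6,fy=6,interpolation=cv2.INTER_CUBIC)
b=cv2.resize(p[120:220,300:500],None,fx=4,fy=4,interpolation=cv2.INTER_CUBIC)
cv2.imwrite("pics/crop_a.png",p[100:250,200:360].repeat(4,0).repeat(4,1))
cv2.imwrite("pics/crop_b.png",p[80:230,360:520].repeat(4,0).repeat(4,1))
E
```

```text
(no output)
```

View crops.

The scene view shows three bossed wheels near (277,206), (257,193) and (277,183), and the drive near (380,233). In the top view the largest wheel is at (273,209) and the drive's shaft at (390,184), with its motor pointing up in the picture (+x world). I'll zoom in on both.

```bash
python3 - <<'E'
import cv2,numpy as np
p=np.load("top0.npz")["p"][:,:,::-1]
a=cv2.resize(p[185:235,248:298],None,fx=8,fy=8,interpolation=cv2.INTER_CUBIC)
b=cv2.resize(p[155:205,365:415],None,fx=8,fy=8,interpolation=cv2.INTER_CUBIC)
cv2.imwrite("pics/crop_ab.png",np.hstack([a,b]))
p=np.load("scene0.npz")["p"][:,:,::-1]
a=cv2.resize(p[181:231,252:302],None,fx=8,fy=8,interpolation=cv2.INTER_CUBIC)
b=cv2.resize(p[205:255,355:405],None,fx=8,fy=8,interpolation=cv2.INTER_CUBIC)
cv2.imwrite("pics/crop_sc.png",np.hstack([a,b]))
E
```

```text
(no output)
```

View pics/crop_ab.png

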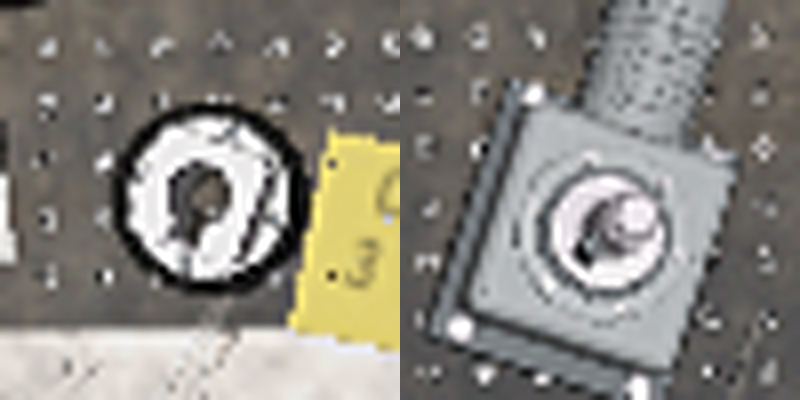

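View pics/crop_sc.png

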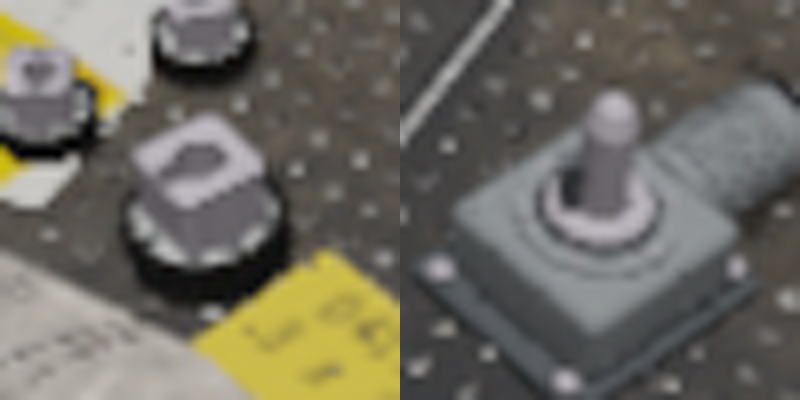

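```bash
cat > h.py <<'E'
from bench import manip
import cv2,numpy as np
def rect(p,k,cx,cy,z,half=0.05,n=400):
    # x up, y left
    g=np.linspace(half,-half,n)
    Y,X=np.meshgrid(cy+g,cx+g)
    P=np.stack([X,Y,np.full_like(X,z)],-1)@k["R"].T+k["t"]
    u=P[...,0]/P[...,2]*k["camera_matrix"][0,0]+k["camera_matrix"][0,2]
    v=P[...,1]/P[...,2]*k["camera_matrix"][1,1]+k["camera_matrix"][1,2]
    return cv2.remap(p,u.astype('f4'),v.astype('f4'),cv2.INTER_CUBIC)
def grid(im,half=0.05):
    n=im.shape[0]; im=im.copy()
    for m in range(-40,41,10):
        q=int(n/2-m/1000/half*n/2)
        cv2.line(im,(q,0),(q,n),(0,255,0) if m else (255,0,0),1);cv2.line(im,(0,q),(n,q),(0,255,0) if m else (255,0,0),1)
    return im
def cloud(d,k):
    v,u=np.mgrid[:400,:640]; K=k["camera_matrix"]
    c=np.stack([(u-K[0,2])/K[0,0]*d,(v-K[1,2])/K[1,1]*d,d],-1)
    return (c-k["t"])@k["R"]
E
python3 - <<'E'
from h import *
D={c:np.load(c+"0.npz") for c in("scene","top")}
K={c:manip.get_calibration(c) for c in D}
for nm,cx,cy,z in(("w",.478,.035,.052),("d",.550,-.290,.05)):
    cv2.imwrite(f"pics/r_{nm}.png",np.hstack([grid(rect(D[c]["p"],K[c],cx,cy,z)) for c in D])[:,:,::-1])
for c in D:
    P=cloud(D[c]["d"],K[c]); ok=D[c]["d"]>0
    for nm,cx,cy,zs in(("w",.478,.035,(.044,.058)),("collar",.550,-.290,(.0475,.055)),("shaft",.55,-.29,(.07,.11)),("end",.55,-.29,(.095,.11))):
        m=ok&(np.hypot(P[...,0]-cx,P[...,1]-cy)<.05)&(P[...,2]>zs[0])&(P[...,2]<zs[1])
        if m.sum(): print(c,nm,m.sum(),np.round(P[m].mean(0),4),np.round(P[m].min(0),4),np.round(P[m].max(0),4))
E
```

```text
scene w 114 [0.4778 0.0419 0.0502] [0.4533 0.0191 0.0443] [0.5011 0.0682 0.0557]
scene collar 65 [ 0.5411 -0.288   0.0499] [ 0.5285 -0.3113  0.0475] [ 0.5668 -0.2616  0.0543]
scene shaft 70 [ 0.5429 -0.2863  0.087 ] [ 0.5364 -0.2955  0.0701] [ 0.5536 -0.275   0.1026]
scene end 20 [ 0.5461 -0.2863  0.0984] [ 0.5383 -0.2937  0.095 ] [ 0.5536 -0.2786  0.1026]
top w 155 [0.4825 0.0429 0.0513] [0.4597 0.0195 0.0452] [0.5041 0.0667 0.0562]
top collar 104 [ 0.5504 -0.2821  0.05  ] [ 0.5296 -0.3101  0.0475] [ 0.5917 -0.2562  0.055 ]
top shaft 62 [ 0.5483 -0.2828  0.0912] [ 0.5383 -0.2947  0.0722] [ 0.5591 -0.2739  0.1051]
top end 29 [ 0.5494 -0.2845  0.0989] [ 0.5415 -0.2912  0.0953] [ 0.5575 -0.2779  0.1051]
```

View pics/r_w.png

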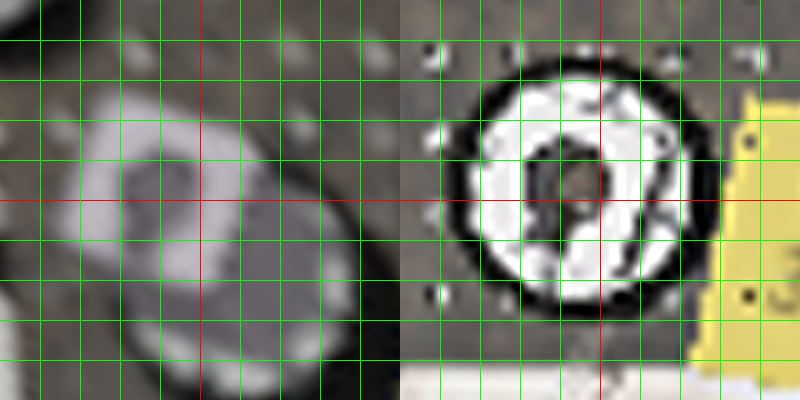

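View pics/r_d.png

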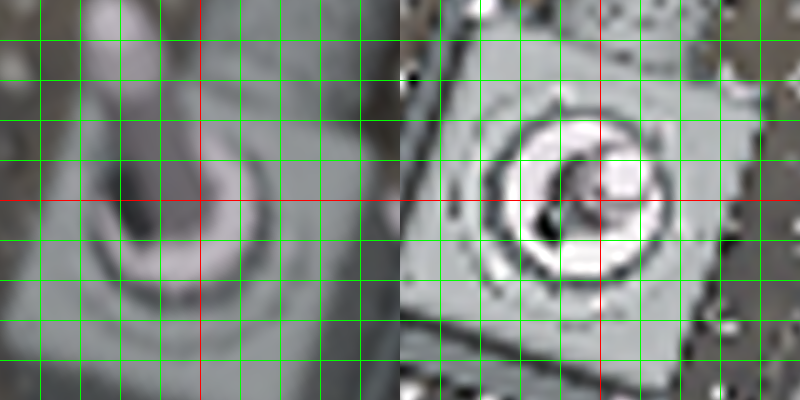

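```bash
python3 - <<'E'
from h import *
D={c:np.load(c+"0.npz") for c in("scene","top")}
K={c:manip.get_calibration(c) for c in D}
def proj(k,P):
    q=np.asarray(P)@k["R"].T+k["t"]; return q[...,:2]/q[...,2:]*k["camera_matrix"][0,0]+k["camera_matrix"][:2,2]
rows=[]
# wheel: boss outline in scene, saturation low & bright
ctr={"scene":(.5455,-.2855),"top":(.5505,-.2865)}
S=10
for c in D:
    k=K[c]; r=[]
    u0=np.round(proj(k,[ctr[c][0],ctr[c][1],.07])).astype(int)-20
    base=cv2.resize(D[c]["p"][u0[1]:u0[1]+40,u0[0]:u0[0]+40],None,fx=6.6,fy=6.6,interpolation=cv2.INTER_CUBIC); sc=6.6
    def poly(im,P,col):
        q=((proj(k,P)-u0+.5)*sc).astype(int); cv2.polylines(im,[q.reshape(-1,1,2)],False,col,1)
    t=np.linspace(0,2*np.pi,40)
    for a in (None,2.2,2.6):
        im=base.copy()
        if a is not None:
            for rr,z in((.02,.05),(.01,.05),(.01,.092),(.006,.1)):
                poly(im,np.stack([ctr[c][0]+rr*np.cos(t),ctr[c][1]+rr*np.sin(t),0*t+z],-1),(255,0,0))
            d=np.array([np.cos(a),np.sin(a)]);n=np.array([-d[1],d[0]])
            for z in(.05,.074):
                pts=[np.r_[np.array(ctr[c])+d*x+n*y,z] for x,y in((.0095,.0043),(.0155,.0043),(.0155,-.0043),(.0095,-.0043))]
                poly(im,np.array(pts),(0,200,0))
            
        r.append(im)
    rows.append(np.hstack(r))
cv2.imwrite("pics/key.png",np.vstack(rows)[:,:,::-1])
E
```

```text
(no output)
```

View pics/key.png

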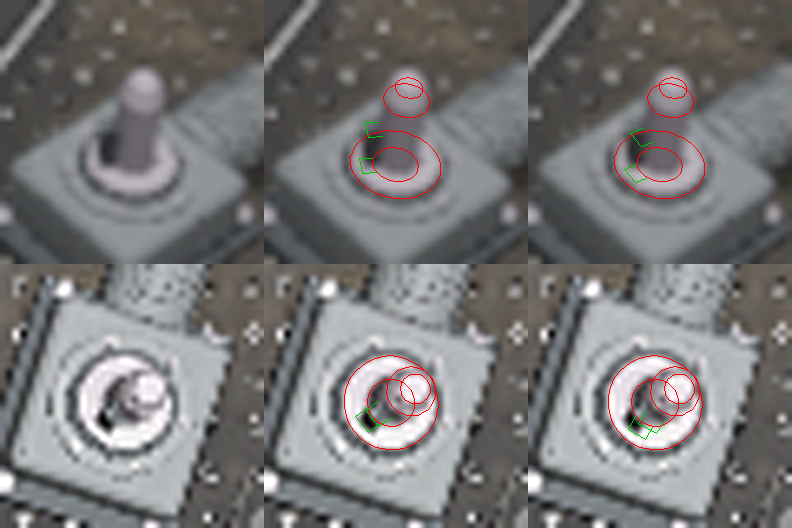

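```bash
cat >> h.py <<'E'
def R(a):
    c,s=np.cos(a),np.sin(a)
    return np.array([[0,c,s],[0,s,-c],[-1,0,0]],float)
E
python3 - <<'E'
from h import *
for j in range(-2,3):
    a=-.4+j*np.pi/2
    for nm,p,aa in(("grasp",(.481,.0435,.2),a),("on+",(.549,-.285,.13),a+.4),("on",(.549,-.285,.13),a-.4),("on-",(.549,-.285,.13),a-1.1)):
        q=manip.inverse_kinematics(np.array(p),R(aa)); print(j,nm,None if q is None else np.round(q,2))
D=np.load("scene0.npz");k=manip.get_calibration("scene")
r=rect(D["p"],k,.480,.044,.052); g=r.astype(int).mean(2)
m=(g>140).astype('uint8'); n,l,s,_=cv2.connectedComponentsWithStats(m)
i=l[140,200]; 
for i in range(1,n):
    if s[i,4]>5000:
        c=np.argwhere(l==i)[:,::-1].astype('f4'); b=cv2.minAreaRect(c); print(i,s[i],b)
        bb=(200-np.array(b[0]))*.25; print("centre mm offs y,x",bb,"size",np.array(b[1])*.25)
E
```

```text
-2 grasp [-0.01  0.27  1.85 -0.    1.02 -2.75]
-2 on+ [-0.55  0.59  1.55 -0.    1.    2.59]
-2 on None
-2 on- [-0.55  0.59  1.55 -0.    1.   -2.2 ]
-1 grasp [-0.01  0.27  1.85 -0.    1.02  1.96]
-1 on+ [-0.55  0.59  1.55 -0.    1.    1.02]
-1 on [-0.55  0.59  1.55 -0.    1.    1.82]
-1 on- [-0.55  0.59  1.55 -0.    1.    2.52]
0 grasp [-0.01  0.27  1.85 -0.    1.02  0.39]
0 on+ [-0.55  0.59  1.55 -0.    1.   -0.55]
0 on [-0.55  0.59  1.55 -0.    1.    0.25]
0 on- [-0.55  0.59  1.55 -0.    1.    0.95]
1 grasp [-0.01  0.27  1.85 -0.    1.02 -1.18]
1 on+ [-0.55  0.59  1.55 -0.    1.   -2.12]
1 on [-0.55  0.59  1.55 -0.    1.   -1.32]
1 on- [-0.55  0.59  1.55 -0.    1.   -0.62]
2 grasp [-0.01  0.27  1.85 -0.    1.02 -2.75]
2 on+ [-0.55  0.59  1.55 -0.    1.    2.59]
2 on None
2 on- [-0.55  0.59  1.55 -0.    1.   -2.2 ]
5 [  100   105   193   192 18358] ((193.8878631591797, 199.76608276367188), (167.9969482421875, 161.63832092285156), 19.384517669677734)
centre mm offs y,x [1.52803421 0.05847931] size [41.99923706 40.40958023]
```

```bash
python3 - <<'E'
from h import *
W=np.array([.481,.0445]); a=-.36
def st(t): print(t,round(manip.current_time(),2),np.round(manip.current_ee_pos(),4),np.round(manip.current_force(),1),round(manip.current_grip_width(),3))
manip.move_ptp(np.r_[W,.15],R(a+np.pi/2)); st("above")
manip.set_gripper(.8,25)
manip.move_l(np.r_[W,.028],max_speed=.1); st("down")
manip.set_gripper(0,25); st("grip1")
manip.set_gripper(.8); 
manip.move_l(np.r_[W,.10],max_speed=.15)
manip.move_ptp(np.r_[W,.10],R(a))
manip.move_l(np.r_[W,.028],max_speed=.1); st("down2")
manip.set_gripper(0,40); st("grip2")
p,d=manip.grab_frame("scene"); cv2.imwrite("pics/s1.png",cv2.resize(p[140:260,200:360],None,fx=5,fy=5)[:,:,::-1])
E
```

```text
above 2.26 [0.4811 0.0451 0.1501] [-0.4 -0.7  0.1] 0.998
down 3.94 [0.4814 0.0445 0.0285] [0.6 0.2 1. ] 0.799
grip1 4.3 [0.4813 0.0445 0.0284] [-1.6  0.6  6.2] 0.462
down2 7.59 [0.4813 0.0445 0.0284] [0.1 0.5 1.2] 0.8
grip2 7.96 [0.4814 0.0445 0.0287] [-1.4 -0.   4.6] 0.458
```

View pics/s1.png

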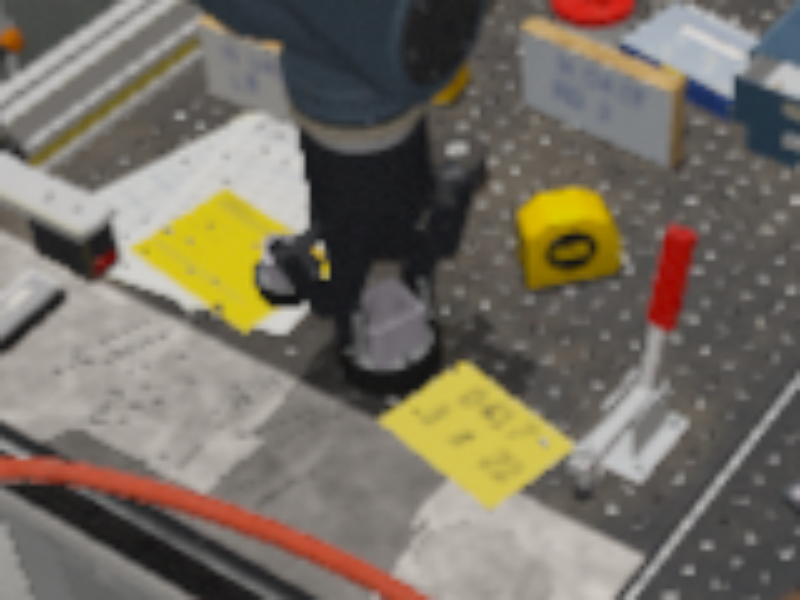

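```bash
python3 - <<'E'
from h import *
def st(t): print(t,round(manip.current_time(),2),np.round(manip.current_ee_pos(),4),np.round(manip.current_force(),1),np.round(manip.current_ft_torque(),2),round(manip.current_grip_width(),3))
manip.move_l([.481,.0445,.22],max_speed=.2); st("lift")
# keyway now -0.36+pi=2.78 ; want 2.6
a=-.36-.18
S=np.array([.549,-.285])
manip.move_ptp(np.r_[S,.20],R(a)); st("over")
manip.move_l(np.r_[S,.15],max_speed=.12)
manip.dwell(.3); st("hover")
for c in("scene","top"):
    p,d=manip.grab_frame(c); np.savez(c+"1.npz",p=p,d=d)
    v,u=((233,380) if c=="scene" else (184,390)); cv2.imwrite(f"pics/{c}2.png",cv2.resize(p[v-60:v+40,u-65:u+65],None,fx=6,fy=6,interpolation=cv2.INTER_CUBIC)[:,:,::-1])
E
```

```text
lift 9.12 [0.4804 0.0445 0.2189] [ 0.2  0.2 -2.4] [-0.03 -0.04  0.05] 0.456
over 10.39 [ 0.5492 -0.2838  0.2   ] [ 0.1  1.7 -3.4] [-0.01  0.03  0.03] 0.457
hover 11.26 [ 0.5492 -0.2851  0.1506] [ 0.   0.2 -3.1] [-0.07  0.04 -0.01] 0.461
```

View pics/scene2.png

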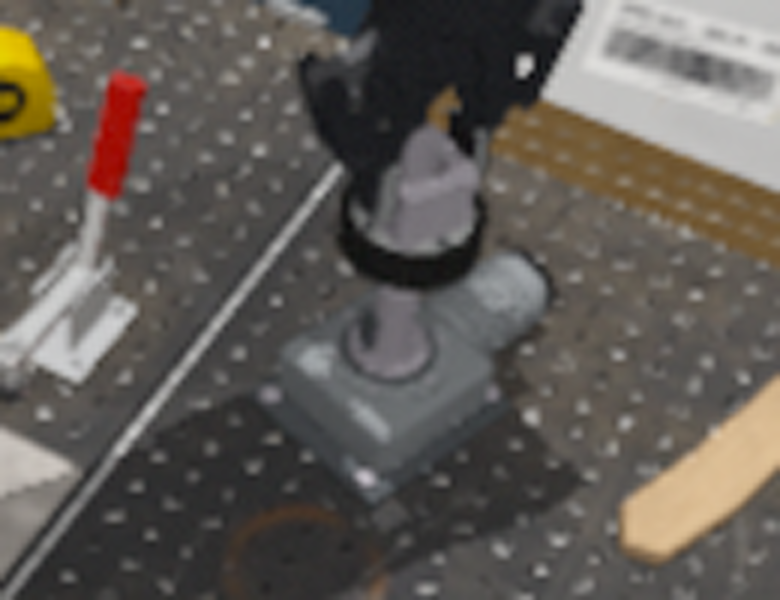

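View pics/top2.png

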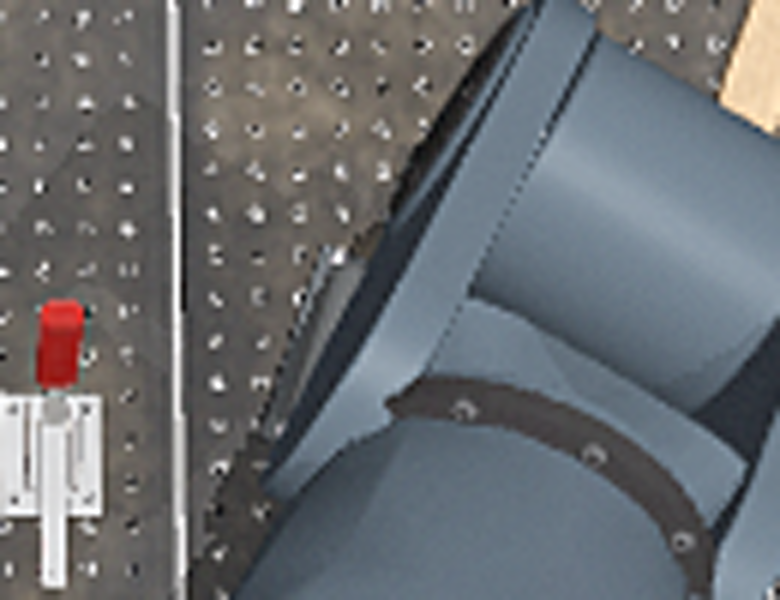

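```bash
python3 - <<'E'
from h import *
k=manip.get_calibration("scene")
def proj(P):
    q=np.asarray(P)@k["R"].T+k["t"]; return (q[...,:2]/q[...,2:]*k["camera_matrix"][0,0]+k["camera_matrix"][:2,2])
u0=np.array([380-65,233-60])
p=np.load("scene1.npz")["p"]; im=cv2.resize(p[173:273,315:445],None,fx=6,fy=6,interpolation=cv2.INTER_CUBIC)
t=np.linspace(0,2*np.pi,60)
def circ(c,r,z,col):
    q=((proj(np.stack([c[0]+r*np.cos(t),c[1]+r*np.sin(t),0*t+z],-1))-u0+.5)*6).astype(int); cv2.polylines(im,[q.reshape(-1,1,2)],True,col,1)
w=(.5492,-.2851);zb=.1506-.0285
circ(w,.034,zb,(255,0,0));circ(w,.034,zb+.024,(255,0,0))
s=(.5455,-.2855)
circ(s,.02,.05,(0,255,0));circ(s,.01,.05,(0,255,0));circ(s,.01,.092,(0,255,0))
cv2.imwrite("pics/ov.png",im[150:450,200:600].repeat(2,0).repeat(2,1)[:,:,::-1])
E
```

```text
(no output)
```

View pics/ov.png

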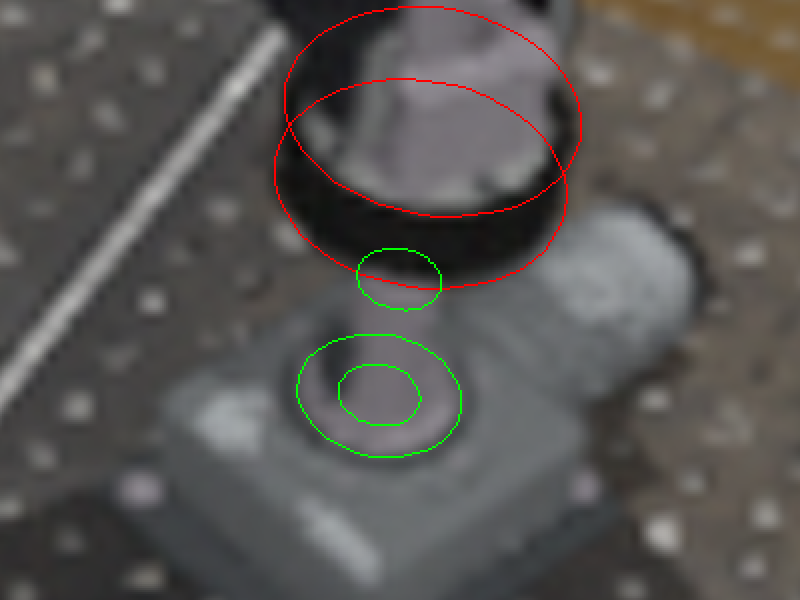

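The scene overlay matches the held wheel to about 1 px. The cameras disagree on the shaft's x by about 5 mm (0.5455 against 0.5505), so I'll start in between and let the cone and the force reading correct it.

```bash
cat >> h.py <<'E'
def F(n=4):
    r=[]
    for _ in range(n):
        manip.dwell(.02); r.append(np.r_[manip.current_force(),manip.current_ft_torque()])
    return np.mean(r,0)
E
python3 - <<'E'
from h import *
S=np.array([.547,-.2855]); a=-.54
manip.move_l(np.r_[S,.135],max_speed=.08,attitude=R(a)); manip.dwell(.2)
b=F(8); np.save("bias.npy",b); print("bias",np.round(b,2),round(manip.current_time(),2))
z=.135
xy=S.copy()
while z>.112:
    z-=.002
    manip.move_l(np.r_[xy,z],max_speed=.03)
    f=F()-b; e=manip.current_ee_pos()
    print(round(z,4),np.round(e*1000,1),np.round(f[:3],1),np.round(f[3:],2))
    if abs(f[2])>10: print("stop"); break
    l=np.hypot(*f[:2])
    if l>2.5:
        xy=xy+f[:2]/l*min(.0015,.00025*l)
print(round(manip.current_time(),2),xy)
E
```

```text
bias [-0.19  0.21 -3.36 -0.02 -0.01  0.01] 12.03
0.133 [ 547.  -285.5  133. ] [ 0.7 -0.   0.1] [ 0.01  0.   -0.02]
0.131 [ 547.  -285.5  131. ] [ 0.3  0.  -0.4] [ 0.02  0.02 -0.04]
0.129 [ 547.  -285.5  129. ] [ 0.3 -0.1  0. ] [0.   0.04 0.02]
0.127 [ 547.  -285.5  126.9] [0.1 0.1 0.5] [ 0.02  0.03 -0.01]
0.125 [ 547.  -285.5  124.9] [ 0.1 -0.   0.2] [ 0.02  0.01 -0.01]
0.123 [ 547.3 -285.5  123.1] [ 2.3 -0.2  0.7] [ 0.04 -0.44 -0.01]
0.121 [ 547.7 -285.5  121.3] [5.7 0.4 2.5] [ 0.22 -1.07 -0.  ]
0.119 [ 548.7 -285.3  118.6] [ 5.9  0.8 -1.2] [ 0.13 -1.1  -0.03]
0.117 [ 549.4 -285.1  116.5] [0.2 0.1 0.2] [ 0.03  0.01 -0.  ]
0.115 [ 549.8 -285.2  114.9] [ 0.3 -0.5  0. ] [ 0.02 -0.02 -0.  ]
0.113 [ 549.8 -285.2  112.9] [ 0.2 -0.2  0.6] [ 0.03  0.   -0.03]
0.111 [ 549.9 -285.2  111. ] [ 0.4 -0.4 -0.3] [ 0.05  0.01 -0.01]
15.83 [ 0.54988606 -0.28519547]
```

```bash
python3 - <<'E'
from h import *
b=np.load("bias.npy"); xy=np.array([.5502,-.2851]); z=.1105; a=-.54
def corr(xy,f):
    l=np.hypot(*f[:2]); return xy+f[:2]/l*min(.0005,.0001*l) if l>2 else xy
while z>.094:
    z-=.001 if z<.107 else .002
    manip.move_l(np.r_[xy,z],max_speed=.03); f=F()-b; e=manip.current_ee_pos()
    print(round(z,4),np.round(e*1000,1),np.round(f[:3],1),np.round(f[3:],2))
    xy=corr(xy,f)
    if f[2]>4: break
print("contact",round(manip.current_time(),2),xy,z)
np.save("st.npy",np.r_[xy,z,a])
E
```

```text
0.1085 [ 550.2 -285.1  108.4] [-0.1 -0.2  0.2] [ 0.03  0.01 -0.02]
0.1065 [ 550.2 -285.1  106.5] [ 0.2 -0.3  0.3] [ 0.01  0.02 -0.03]
0.1055 [ 550.2 -285.1  105.5] [ 0.1 -0.2  0.1] [ 0.01  0.   -0.02]
0.1045 [ 550.2 -285.1  104.5] [ 0.9 -0.3  0.4] [ 0.01  0.03 -0.01]
0.1035 [ 550.2 -285.1  103.5] [ 0.1 -0.   0.1] [-0.01  0.03 -0.02]
0.1025 [ 550.3 -285.2  102.6] [ 0.3 -0.5  1.8] [ 0.02 -0.01  0.  ]
0.1015 [ 550.4 -285.3  102.3] [-1.6  0.7  8.6] [ 0.27  0.43 -0.01]
contact 18.05 [ 0.5502 -0.2851] 0.10149999999999999
```

```bash
python3 - <<'E'
from h import *
b=np.load("bias.npy"); x,y,z,a=np.load("st.npy"); xy=np.array([x,y])
amin=a-.75; drop=False
while a>amin:
    a-=.05
    manip.move_l(np.r_[xy,z],attitude=R(a),max_speed=.03); f=F(3)-b; e=manip.current_ee_pos()
    print(round(a+np.pi,3),round(manip.current_time(),2),np.round(e*1000,1),round(z,4),np.round(f[:3],1),np.round(f[3:],2))
    if e[2]<.1005: drop=True;break
    l=np.hypot(*f[:2])
    if l>2.5: xy=xy+f[:2]/l*min(.0004,.0001*l)
    if f[2]<4: z-=.0008
    elif f[2]>10: z+=.0005
print(drop); np.save("st.npy",np.r_[xy,z,a])
E
```

```text
2.552 18.35 [ 550.2 -285.4  102.2] 0.1015 [-2.9  0.   8.4] [0.05 0.66 0.05]
2.502 18.65 [ 550.  -285.5  102.2] 0.1015 [-2.9 -0.9  8.7] [-0.09  0.63  0.02]
2.452 18.95 [ 549.8 -285.4  102. ] 0.1015 [-2.1 -0.9  8.3] [-0.04  0.42  0.02]
2.402 19.25 [ 549.7 -284.8  101. ] 0.1015 [2.  1.4 0.3] [ 0.22 -0.31 -0.04]
2.352 19.55 [ 549.4 -285.   100.3] 0.1007 [ 0.4 -0.1 -0.3] [ 0.06 -0.02 -0.01]
True
```

```bash
python3 - <<'E'
from h import *
b=np.load("bias.npy"); x,y,z,a=np.load("st.npy"); xy=np.array([.5497,-.285])
while z>.0755:
    z-=.002 if z>.082 else .001
    manip.move_l(np.r_[xy,z],attitude=R(a),max_speed=.03); f=F(3)-b; e=manip.current_ee_pos()
    print(round(a+np.pi,3),round(manip.current_time(),2),np.round(e*1000,1),round(z,4),np.round(f[:3],1),np.round(f[3:],2))
    l=np.hypot(*f[:2])
    if l>2: xy=xy+f[:2]/l*min(.0004,.0001*l)
    if abs(f[5])>.08: a+=np.sign(f[5])*.02
    if f[2]>5: break
np.save("st.npy",np.r_[xy,z,a])
E
```

```text
2.352 19.85 [ 549.6 -285.    98.6] 0.0987 [ 0.2 -0.2 -0.2] [ 0.03  0.01 -0.01]
2.352 20.15 [ 549.6 -285.    96.6] 0.0967 [ 0.  -0.4  0.2] [ 0.05  0.01 -0.  ]
2.352 20.45 [ 549.7 -285.    94.6] 0.0947 [ 0.4 -0.6 -0.1] [-0.01  0.02 -0.  ]
2.352 20.75 [ 549.7 -285.    92.6] 0.0927 [ 0.7 -0.2  0.7] [ 0.02  0.03 -0.02]
2.352 21.05 [ 549.7 -285.    90.7] 0.0907 [ 0.1 -0.2  0.6] [0.03 0.02 0.02]
2.352 21.35 [ 549.7 -285.    88.6] 0.0887 [ 0.  -0.4  0.5] [ 0.03  0.03 -0.02]
2.352 21.65 [ 549.7 -285.    86.6] 0.0867 [ 0.1 -0.5 -0.4] [ 0.02  0.02 -0.03]
2.352 21.95 [ 549.7 -285.    84.6] 0.0847 [ 0.3 -0.3  0.6] [-0.    0.   -0.03]
2.352 22.25 [ 549.6 -285.    82.6] 0.0827 [-0.1 -0.2  0.1] [ 0.02 -0.01 -0.  ]
2.352 22.55 [ 549.7 -285.    80.6] 0.0807 [-0.3 -0.4  0.6] [ 0.01  0.02 -0.01]
2.352 22.85 [ 549.7 -285.    79.7] 0.0797 [ 0.8 -0.2  0.2] [ 0.03  0.01 -0.02]
2.352 23.15 [ 549.8 -285.1   78.8] 0.0787 [ 0.5 -0.3  0.9] [-0.01 -0.04 -0.01]
2.352 23.45 [ 549.8 -285.1   78.7] 0.0777 [-3.7  2.  10.9] [0.37 0.62 0.  ]
```

Contact came at TCP z ≈ 78.5 mm, exactly 24 mm below the key-top contact, so the wheel is on the collar. Next I'll ease the load, release and retreat.

```bash
python3 - <<'E'
from h import *
x,y,z,a=np.load("st.npy")
manip.move_l([x,y,.0785],max_speed=.03)
manip.set_gripper(.8); print(manip.current_grip_width(),np.round(manip.current_force(),1))
manip.move_l([x,y,.2],max_speed=.1)
manip.move_ptp([.45,.05,.3],R(a))
for c in("scene","top"):
    p,d=manip.grab_frame(c); np.savez(c+"2.npz",p=p,d=d)
    P=cloud(d,manip.get_calibration(c)); m=(d>0)&(np.hypot(P[...,0]-x,P[...,1]-y)<.04)&(P[...,2]>.085)
    print(c,m.sum(),np.round(np.percentile(P[m],[5,50,95],axis=0),4))
    v,u=((233,380) if c=="scene" else (184,390)); cv2.imwrite(f"pics/{c}3.png",cv2.resize(p[v-35:v+35,u-45:u+45],None,fx=4.4,fy=4.4,interpolation=cv2.INTER_CUBIC)[:,:,::-1])
a,b=cv2.imread("pics/scene3.png"),cv2.imread("pics/top3.png"); cv2.imwrite("pics/end.png",np.hstack([a,b]))
print(manip.current_time(),manip.current_force())
E
```

```text
0.8007836773403381 [0.2 0.5 1. ]
scene 206 [[ 0.5236 -0.3077  0.0873]
 [ 0.5438 -0.2875  0.0998]
 [ 0.5649 -0.2657  0.1029]]
top 234 [[ 0.5298 -0.3043  0.0895]
 [ 0.5494 -0.2853  0.1009]
 [ 0.5699 -0.2656  0.1045]]
26.9167 [ 0.35476877 -0.01638581 -0.03561349]
```

View pics/end.png

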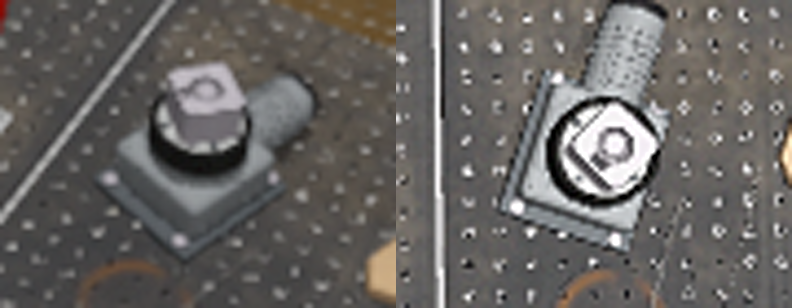

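The end picture shows the wheel seated level at (205,125) in the scene view and (605,150) in the top view. The shaft end is about flush in the boss: its top is at 0.101 m, where 0.050 + 0.052 = 0.102 m is expected. The gripper is clear of everything.

```bash
python3 - <<'E'
from bench import manip
manip.sign_off(); print(manip.current_time())
E
```

```text
the job is handed in; nothing more can be done
the job is handed in; nothing more can be done
```

The feed wheel is fitted: it sits on the shaft with its keyway over the key and its underside on the collar. I handed the job in at about 27 s of the 67 s allowed; no verdict was reported.

**How it went:** I centred the largest wheel by gripping it on both pairs of boss faces. I then lowered it over the shaft, using the force reading to correct the position. It rested on the key top with about 8 N and dropped when I had turned it to about 2.35–2.40 rad. I took it down until the reading rose to about 11 N, the highest I saw on the wheel, then eased off, released and backed away.

**Last checks:**
- **Depth:** the wheel went down 24 mm from key-top contact to collar contact, which is the key's stated height.
- **Height:** the boss top reads about 0.101 m in the top camera and 0.100 m in the scene camera; 0.102 m is expected.
- **Position:** the top camera puts the wheel's centre at about (0.549, -0.285), in line with where the arm released it.
- **Clearance:** the gripper is clear and the force reading is about zero. I did not re-measure the bystanders, but the arm's path kept clear of them.

**One disagreement:** the two cameras differ by about 5 mm on the shaft's x position. Contact with the cone agreed with the top camera, at about 0.550 m.

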